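# Shim a rocking comparator stand

### The arm

A 7-joint arm with a two-finger parallel gripper is mounted at the origin on the work surface. World frame = base frame: x ahead of the robot, y to its left, z up, the work surface at z = 0. Lengths are in m, angles in rad, forces in N, time in s.
With the tool pointing down it reaches from about 0.35 to 0.9 m from the base axis. Payload 8.1 kg.
Tool frame: the origin (TCP) lies midway between the tips of the shut fingers; the grasp point (between the pads) lies 19 mm behind it; z points along the fingers, y is the line along which they close (so a half turn about z gives the same grasp; the last joint's range is limited). The gripper opens to 92 mm and grips with 3 to 60 N. Pads are 19 mm wide; open, the fingers measure 130 mm over their backs; the gripper's body (75 mm by 190 mm) begins 47 mm behind the grasp point.
Start: joints at [1.06, 0.434, 0.025, 1.573, -0.012, 1.134, -0.075], TCP at [0.248, -0.574, 0.227] pointing down, gripper open.
Joint ranges: [-2.62, 2.62], [-0.44, 2.09], [-1.27, 1.32], [0.08, 2.57], [-1.32, 4.46], [0.12, 2], [-2.74, 2.74]. Speed limits (rad/s): [2.22, 2.22, 3.01, 3.01, 3.14, 3.14, 3.14].

### API

Orientations are given as a rotation vector (axis times angle).
In Python, from cell import arm gives the robot as it stands.
- The arm moves only by the tool arm_command, never from a script. Its arguments are lists of equal length, an entry for each row: "dp": the shift along the tool's x, y, z in units of 25 mm (1.0 is 25 mm), a list of three; "angular": the turn, a rotation vector about the tool's x, y, z in units of 0.15 rad (1.0 is 0.15 rad), a list of three; "claw": the opening, from 0 (shut) to 1 (fully open). In form: {"dp": [[x, y, z], ...], "angular": [[rx, ry, rz], ...], "claw": [claw, ...]}. A call has 1 to 10 rows; each row shifts and turns the commanded pose from where the row before left it, along the tool's axes as they then stand; what a row does not reach is not made up. A row lasts 1/10 s, in which the tool goes at most 50 mm and 8.59 degrees, less where a joint would pass 70% of its speed; a pose out of reach is approached as far as the arm can. A call with a number of a shift or a turn outside -1 to 1 is refused whole. A call with a gripper value outside its range is refused whole. The fingers move at their own pace and stop on an object; "force" is the grip in N (left out, the last holds). Time passes only in rows, so rows that do not move let the fingers close. It gives the time, the measured TCP pose, the force, the opening and the grip force at its end, in the units of the state.
- arm.observe(): the state, without advancing time (a new reading comes with each control period).
- arm.get_image(name): name is "side" or "top"; returns a dict with "frame" (480x640x3 uint8, red, green, blue), "z_map" (480x640 float32, m along the optical axis (not along the pixel's ray), 0 where there is no reading), "K" (3x3 intrinsics, pixels), "R" (3x3) and "t" (3): a world point X has camera coordinates R X + t. Camera axes: x right, y down, z forward; pixel columns grow to the right and rows downward; lengths in m; the calibration is good to about 2 mm. A picture is of the moment at which its call begins.
- arm.sign_off(): hands the job in; it is judged then, once.
The state is a dict: "clock": time; "joints": joint angles; "dq": joint speeds; "joint_efforts": joint torques, N m; "position": TCP position; "ee_rot": TCP orientation; "force": force on the tool from outside, world axes, zero at the start; "ft_torque": the same for the moment, N m; "width": opening from 0.0 (shut) to 1.0 (fully open); "gripper_force": force on a finger pad.
Only numpy, scipy, OpenCV 4.12 (cv2) and the standard library are available. Lean on these libraries where they do the work, as an engineer would, in place of code of your own. Each camera call takes 0.05 s, during which the arm holds its last target. There are 200 camera calls.

### The job

The gauge stand on the jeweller's bench rocks because one foot has lost its rubber pad: with the fingertips, push the wooden wedge along the bench, thin end first, under that short foot until it is just snug, leaving the stand level and where it is. Then press down firmly with the fingertips on the brass cap of that same corner and finish while still pressing it: the stand must stay level. Do not grip or lift the wedge or the stand, and leave the other things on the bench alone.

Things in the scene. Friction and masses are not known exactly. Their poses are not given: they have to be found in the camera images.
- stand: loose dial gauge stand, 1.2 kg: grey base plate 180 (x) by 190 mm (y), 22 to 38 mm above the bench, round feet at x +-75, y +-80 mm, a brass cap on top of each corner, a 168 mm tall column at x -60, y -62 mm. The foot at +x +y, nearest the wedge, has no rubber pad. At rest it is level on the other three; a few N down on that corner rock it. Origin at bench height under the plate's centre, z up
- short_foot (a point): centre of the flat underside of the short foot, a bare steel disc 16 mm across that hangs 9 mm above the bench while the stand is level; at x 75, y 80 mm from the stand's origin. The plate's edges lie 15 mm beyond it
- cap: the brass cap over the short foot, a rigid part of the stand: 28 mm across, 12 mm tall. Origin at the centre of its flat top, 50 mm above the bench. 5 to 10 N is a firm press
- wedge: loose hardwood wedge lying flat, 45 g: 90 mm long, 40 mm wide, 18 mm high at the thick end, sloping evenly to 2.5 mm at the thin end. x axis from thick to thin end, which roughly faces the short foot. Origin at the centre of its underside; snug, it is about 15 mm short of the foot's centre. It slides with under 1 N; resistance rises by a few N once it lifts the foot
- wedge_back (a point): middle of the wedge's upright thick end face (40 mm wide, 18 mm high), where it is pushed; 45 mm behind the wedge's origin, 9 mm above the bench
- doming_block: bystander: small dark steel doming block, a 40 mm cube, standing beside the wedge's path; origin at the centre of its underside
- ring_tray: bystander: low open steel tray 60 x 50 x 16 mm with brass rings in it; origin at the centre of its underside
- punch: bystander: upright brass punch, 22 mm across the foot and 54 mm tall; origin at the centre of its underside
- jar: bystander: amber glass jar, 48 mm across and 60 mm tall; origin at the centre of its underside
- ring_clamp: bystander: turned dark wooden ring clamp standing upright, 32 mm across and 100 mm tall; origin at the centre of its underside
- hammer: bystander: small hammer lying on the bench; origin near the middle of its handle
- pin_block: bystander: flat dark wooden block 80 x 50 x 24 mm; origin at the centre of its underside
Not all that is in view belongs to the job. What is shaped like the wedge but purple or red is not meant.

How it is judged:
On the way:
1. the wedge is under the short foot, the stand level and untouched by the robot (horizontal distance between wedge and short_foot below 0.04 m and angle between stand's own z axis and vertical below 0.0175 rad and contact force between the fingers and stand below 0.05 N and contact force between wedge and stand above 0.15 N), for 0.2 s.
At the end, for the whole second after the job is handed in: The wedge's origin is within 40 mm (seen from above) of the short foot and carries more than 1 N of the stand, the fingertips press the cap above that foot with more than 3 N and do not touch the wedge, and the stand is still and within 1 degree of level (horizontal distance between wedge and short_foot below 0.04 m and angle between stand's own z axis and vertical below 0.0175 rad and contact force between the fingers and cap above 3 N and contact force between wedge and stand above 1 N and contact force between the fingers and wedge below 0.05 N and linear speed of stand below 0.01 m/s); the arm keeps its last pose, push and grip.
It fails at once if the wedge was lifted off the bench (height (world z) of wedge above 0.012 m).
It fails at once if the wedge was squeezed or rammed (over 20 N) (contact force between the fingers and wedge above 20 N).
It fails at once if the stand was lifted or tipped far over (height (world z) of stand above 0.015 m or angle between stand's own z axis and vertical above 0.2 rad).
It fails at once if the stand was shoved out of its place (over 25 mm) (distance of stand from where it was at the start of the episode above 0.025 m).
It fails at once if a bystander was pushed aside (over 20 mm) (distance of any of doming_block, ring_tray, punch, jar, ring_clamp, hammer, pin_block from where it was at the start of the episode above 0.02 m).
It also fails if it takes over 53 s, if anything falls off the work surface, if the arm or the gripper's body presses on something with over 40 N, if the wrist force passes 120 N, or if a joint passes its speed limit or range.

## Working session

There is one attempt and no reset: what is moved stays moved. The work goes in short steps, Python scripts to look and compute and a tool call to move; the robot and the scene stay as the last step left them, time stands still between calls to the robot, and variables do not carry over. Pictures are saved under pics/ and viewed, at most 10 in all, crops included, and the job is handed in when it is done.

Besides the shell and the picture viewer there is one more tool, called after "Call:" as name(argument=value, ...) on one line, values as JSON. arm_command: Moves the arm, as the interface text tells. Its arguments: {"type":"object","properties":{"dp":{"type":"array","items":{"type":"array","items":{"type":"number"}}},"angular":{"type":"array","items":{"type":"array","items":{"type":"number"}}},"claw":{"type":"array","items":{"type":"number"}},"force":{"type":"number"}},"required":["dp","angular","claw"]}

```bash
mkdir -p pics
cat > h.py <<'E'
import numpy as np,cv2
from cell import arm
def snap(n,f):
    d=arm.get_image(n); cv2.imwrite(f'pics/{f}.png',d['frame'][:,:,::-1]); np.savez(f'pics/{f}.npz',**d); return d
def load(f): return np.load(f'pics/{f}.npz')
def w(d,u,v,z=None):
    # world point from depth, or intersection with the plane at height z
    r=np.linalg.inv(d['K'])@[u,v,1]; R,t=d['R'],d['t']
    if z is None: return R.T@(r*d['z_map'][int(v),int(u)]-t)
    o=-R.T@t; q=R.T@r; return o+q*(z-o[2])/q[2]
E
python3 - <<'E'
from h import *
snap('top','t0'); snap('side','s0'); s=arm.observe(); print(s)
E
```

```text
{'clock': 0.1, 'joints': array([ 1.06041463,  0.43513981,  0.02499272,  1.57398919, -0.01158926,
        1.1340078 , -0.07509713]), 'dq': array([ 0.00221942, -0.00129383,  0.0010878 , -0.00310554,  0.00012007,
       -0.00032204, -0.00145152]), 'joint_efforts': array([ 1.94099121e-03, -6.69124603e+01,  9.87111926e-01, -3.15147257e+01,
       -6.06140401e-02,  3.73646419e-02,  1.60435670e-04]), 'position': array([ 0.24761751, -0.57336316,  0.22603861]), 'ee_rot': array([-3.07523732e+00, -6.35721390e-01,  6.65363767e-04]), 'force': array([-0.32829081,  0.41349559,  0.02276581]), 'ft_torque': array([-0.04828238, -0.01190073, -0.01084074]), 'gripper_force': 0.0, 'width': 0.9989432225908573}
```

View pics/t0.png

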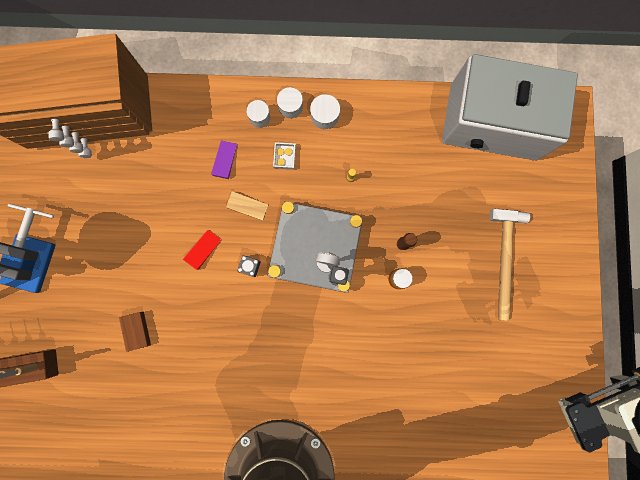

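View pics/s0.png

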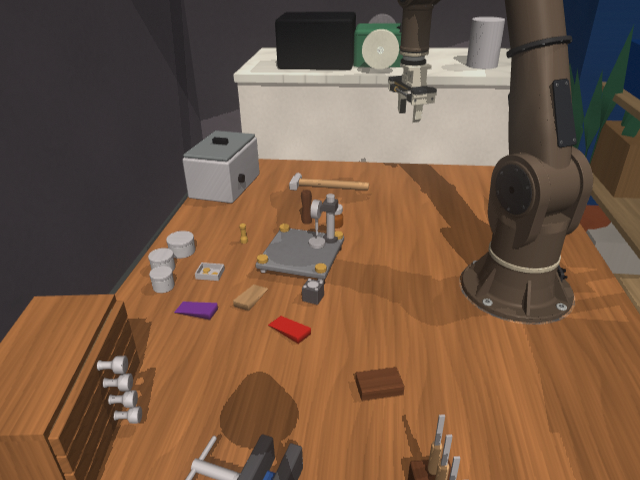

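The top view shows the stand at about (318,248), with the wedge-side cap near (288,207). The wood wedge is at about (247,205), pointing right, and the doming block is at (248,265). I'll enlarge that area.

Run:
```python
from h import *
d=load('t0'); c=d['frame'][180:300,215:375,::-1]; cv2.imwrite('pics/c0.png',cv2.resize(c,None,fx=5,fy=5,interpolation=cv2.INTER_CUBIC))
for u,v in [(288,207),(356,220),(274,271),(233,198),(247,205),(262,213),(249,265)]: print(u,v,w(d,u,v).round(4))
```

```text
288 207 [ 0.6078 -0.0014  0.0486]
356 220 [ 0.5812 -0.1583  0.0529]
274 271 [0.4595 0.0249 0.051 ]
233 198 [0.6314 0.1317 0.019 ]
247 205 [0.6175 0.0994 0.0087]
262 213 [0.6005 0.0637 0.001 ]
249 265 [0.4721 0.0835 0.0409]
```

View pics/c0.png

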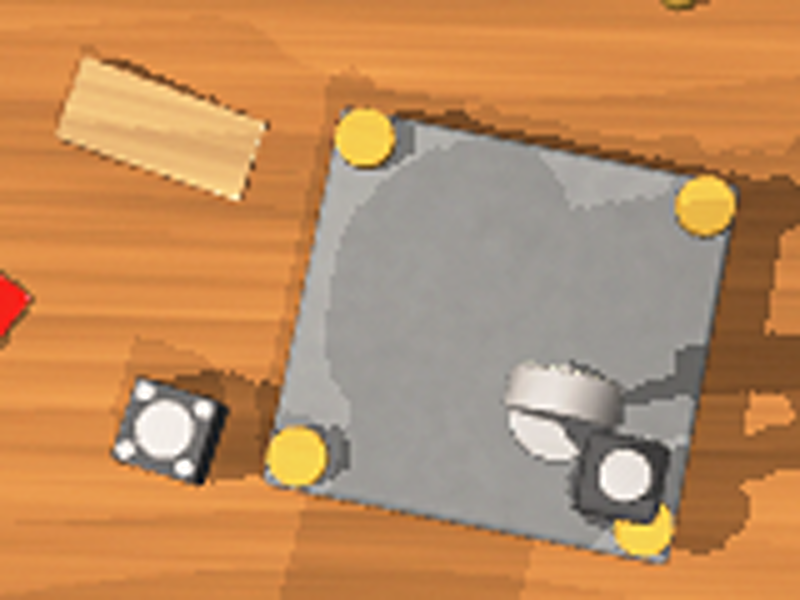

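```bash
cat > fit.py <<'E'
from h import *
d=load('t0'); f=lambda x,y:(215+(x+.5)/5-.5,180+(y+.5)/5-.5)
A,B,C=[w(d,*f(*p),.05)[:2] for p in [(365,137),(706,205),(298,457)]]
print('caps',A,B,C,np.linalg.norm(A-B),np.linalg.norm(A-C),'yaw from y',np.arctan2(*(A-B)[::-1])-np.pi/2,'from x',np.arctan2(*(A-C)[::-1]))
k=[w(d,*f(*p),z)[:2] for p,z in [((88,58),.018),((58,133),.018),((267,125),.0025),((241,201),.0025)]]
bk=(k[0]+k[1])/2; th=(k[2]+k[3])/2; e=th-bk
print('back',bk,'thin',th,'len',np.linalg.norm(e),'wid',np.linalg.norm(k[0]-k[1]),np.linalg.norm(k[2]-k[3]),'yaw',np.arctan2(e[1],e[0]))
v=A-(bk+th)/2; print('to foot',v,np.linalg.norm(v),np.arctan2(v[1],v[0]))
# depth bias check
for u,vv in [(250,235),(247,205),(233,198),(320,230)]: print(w(d,u,vv))
E
python3 fit.py
```

```text
caps [ 6.07467403e-01 -5.93056458e-04] [ 0.58027879 -0.15811629] [0.45958003 0.0245872 ] 0.1598524020036398 0.15001573142257574 yaw from y -0.1709166851325139 from x -0.16864909161168962
back [0.6297369  0.14084736] thin [0.60249261 0.05547143] len 0.0896175192550194 wid 0.038697237592083655 0.03898576550769938 yaw -1.8796915452614757
to foot [-0.00864735 -0.09875245] 0.0991303365394372 -1.6581395078053367
[5.46454993e-01 9.03459330e-02 2.53879606e-04]
[0.61754062 0.09944574 0.00872199]
[0.63144116 0.13173942 0.019003  ]
[ 0.55816576 -0.07664909  0.03605436]
```

Call:
arm_command(dp=[[0,0,0],[0,0,0],[0,0,0],[0,0,0],[0,0,0],[0,0,0],[0,0,0],[0,0,0],[0,0,0]], angular=[[0,0,-0.9],[0,0,-0.9],[0,0,-0.9],[0,0,-0.9],[0,0,-0.9],[0,0,-0.9],[0,0,-0.9],[0,0,-0.9],[0,0,0]], claw=[0,0,0,0,0,0,0,0,0])

```text
clock: 1.0
position: [0.2475, -0.5736, 0.2263]
ee_rot: [-2.309, -2.129, -0.001]
force: [-0.8, -0.3, -0.5]
width: 0.264
gripper_force: 0.0
```

```bash
cat > go.py <<'E'
import sys
from h import *
from scipy.spatial.transform import Rotation as Ro
# tool-frame shift (mm, units) and turn to reach target x y z yaw(tool x)
x,y,z,yaw=map(float,sys.argv[1:])
s=arm.observe(); R=Ro.from_rotvec(s['ee_rot']).as_matrix()
T=np.array([[np.cos(yaw),np.sin(yaw),0],[np.sin(yaw),-np.cos(yaw),0],[0,0,-1]])
dl=R.T@(np.array([x,y,z])-s['position'])
print('t',s['clock'],'pos',s['position'].round(4),'yaw',np.arctan2(R[1,0],R[0,0]).round(4),'F',s['force'].round(2),'w',round(s['width'],3))
print('units',(dl/.025).round(3),'turn units',(Ro.from_matrix(R.T@T).as_rotvec()/.15).round(3))
E
python3 go.py 0.620 0.188 0.12 1.483
```

```text
t 1.0 pos [ 0.2475 -0.5736  0.2263] yaw 1.4897 F [-0.8  -0.28 -0.54] w 0.264
units [31.567 12.382  4.273] turn units [-0.002 -0.006  0.045]
```

Call:
arm_command(dp=[[1,0.4,0],[1,0.4,0],[1,0.4,0],[1,0.4,0],[1,0.4,0],[1,0.4,0],[1,0.4,0],[1,0.4,0],[1,0.4,0],[1,0.4,0]], angular=[[0,0,0],[0,0,0],[0,0,0],[0,0,0],[0,0,0],[0,0,0],[0,0,0],[0,0,0],[0,0,0],[0,0,0]], claw=[0,0,0,0,0,0,0,0,0,0])

```text
clock: 2.0
position: [0.3685, -0.3318, 0.2266]
ee_rot: [-2.317, -2.122, -0.0]
force: [-0.1, 0.0, -0.4]
width: 0.007
gripper_force: 0.0
```

Call:
arm_command(dp=[[1,0.4,0],[1,0.4,0],[1,0.4,0],[1,0.4,0],[1,0.4,0],[1,0.4,0],[1,0.4,0],[1,0.4,0],[1,0.4,0],[1,0.4,0]], angular=[[0,0,0],[0,0,0],[0,0,0],[0,0,0],[0,0,0],[0,0,0],[0,0,0],[0,0,0],[0,0,0],[0,0,0]], claw=[0,0,0,0,0,0,0,0,0,0])

```text
clock: 3.0
position: [0.4889, -0.0911, 0.2266]
ee_rot: [-2.317, -2.122, 0.0]
force: [0.4, -0.1, -0.2]
width: 0.008
gripper_force: 0.0
```

Call:
arm_command(dp=[[1,0.4,0],[1,0.4,0],[1,0.4,0],[1,0.4,0],[1,0.4,0],[1,0.4,0],[1,0.4,0],[1,0.4,0],[1,0.4,0],[1,0.4,0]], angular=[[0,0,0],[0,0,0],[0,0,0],[0,0,0],[0,0,0],[0,0,0],[0,0,0],[0,0,0],[0,0,0],[0,0,0]], claw=[0,0,0,0,0,0,0,0,0,0])

```text
clock: 4.0
position: [0.6093, 0.1496, 0.2264]
ee_rot: [-2.317, -2.122, 0.001]
force: [-0.3, 0.1, 0.2]
width: 0.003
gripper_force: 0.0
```

Call:
arm_command(dp=[[0.8,0.2,0],[0.7,0.2,0],[0,0,0],[0,0,0]], angular=[[0,0,0],[0,0,0],[0,0,0],[0,0,0]], claw=[0,0,0,0])

```text
clock: 4.4
position: [0.6219, 0.185, 0.2264]
ee_rot: [2.313, 2.126, -0.002]
force: [-0.9, -0.4, -0.4]
width: 0.003
gripper_force: 0.0
```

```bash
python3 go.py 0.620 0.188 0.008 1.483
```

```text
t 4.4 pos [0.6219 0.185  0.2264] yaw 1.4866 F [-0.89 -0.4  -0.41] w 0.003
units [ 0.121 -0.083  8.734] turn units [-0.004  0.005  0.024]
```

Call:
arm_command(dp=[[0.1,-0.1,1],[0,0,1],[0,0,1],[0,0,1],[0,0,1],[0,0,1],[0,0,1],[0,0,1],[0,0,0.7],[0,0,0]], angular=[[0,0,0],[0,0,0],[0,0,0],[0,0,0],[0,0,0],[0,0,0],[0,0,0],[0,0,0],[0,0,0],[0,0,0]], claw=[0,0,0,0,0,0,0,0,0,0])

```text
clock: 5.4
position: [0.6183, 0.1852, 0.0068]
ee_rot: [-2.314, -2.124, 0.008]
force: [-0.7, -0.1, 0.0]
width: 0.005
gripper_force: 0.0
```

Call:
arm_command(dp=[[-0.4,0,0],[-0.4,0,0],[-0.3,0,0],[-0.2,0,0],[-0.2,0,0],[-0.2,0,0],[-0.2,0,0],[-0.2,0,0],[-0.2,0,0],[0,0,0]], angular=[[0,0,0],[0,0,0],[0,0,0],[0,0,0],[0,0,0],[0,0,0],[0,0,0],[0,0,0],[0,0,0],[0,0,0]], claw=[0,0,0,0,0,0,0,0,0,0])

```text
clock: 6.4
position: [0.615, 0.1294, 0.0091]
ee_rot: [2.313, 2.126, -0.001]
force: [-0.0, -0.1, -0.1]
width: 0.003
gripper_force: 0.0
```

```bash
python3 - <<'E'
from h import *
d=snap('top','t1'); c=d['frame'][150:270,195:355,::-1]; a=cv2.resize(c,None,fx=5,fy=5,interpolation=cv2.INTER_CUBIC)
cv2.imwrite('pics/c1.png',a)
E
python3 go.py 0.61 0.09 0.008 1.483
```

```text
t 6.45 pos [0.6151 0.1301 0.0091] yaw 1.487 F [0.91 0.17 0.37] w 0.005
units [-1.614 -0.067  0.045] turn units [-0.001  0.003  0.027]
```

View pics/c1.png

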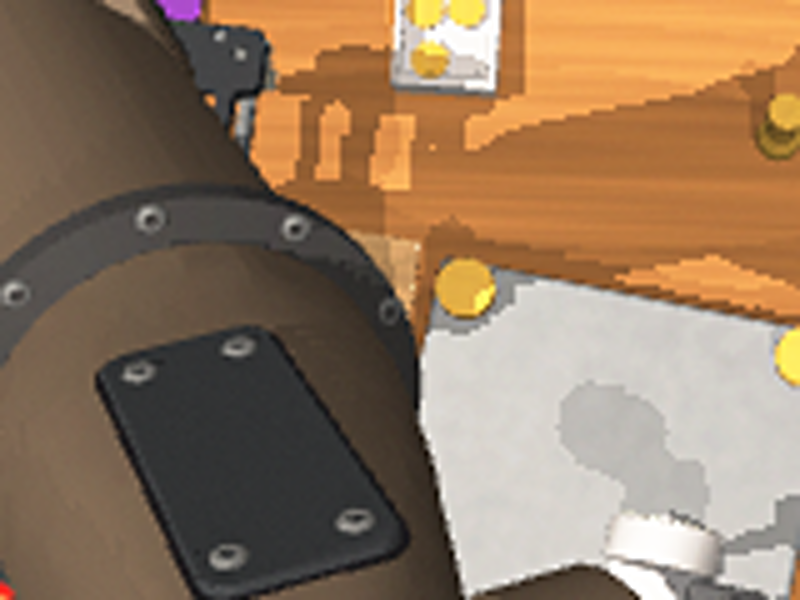

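The upper thin-end corner of the wedge shows at crop (421,240), about 10 mm short of the plate edge. The arm hides the rest, so I'll check the side view.

Run:
```python
from h import *
d=load('t1'); f=lambda x,y:(195+(x+.5)/5-.5,150+(y+.5)/5-.5)
for p,z in [((421,240),.0025),((354,234),.0025+.0155*.22),((414,318),.0025)]: print(p,w(d,*f(*p),z))
d=snap('side','s1'); c=d['frame'][225:345,205:365,::-1]; cv2.imwrite('pics/c2.png',cv2.resize(c,None,fx=5,fy=5,interpolation=cv2.INTER_CUBIC))
```

```text
(421, 240) [0.63910772 0.0246182  0.0025    ]
(354, 234) [0.64037819 0.05663807 0.00591   ]
(414, 318) [0.60084483 0.02656866 0.0025    ]
```

View pics/c2.png

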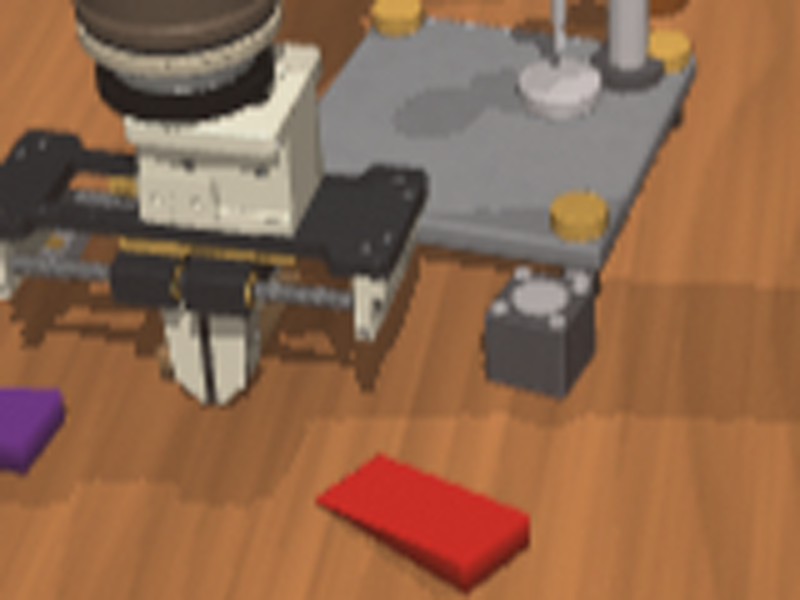

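The top crop puts the wedge's thin end at about (0.620, 0.026) with heading -1.62. That's roughly 11 mm too far +x for the foot, so I'll back off and push on its +x side to steer it.

Call:
arm_command(dp=[[0.3,0,0],[0.2,0,0],[0,0.5,0],[0,0.5,0],[0,0,0]], angular=[[0,0,0],[0,0,0],[0,0,0.4],[0,0,0.4],[0,0,0]], claw=[0,0,0,0,0])

```text
clock: 7.0
position: [0.6424, 0.141, 0.0093]
ee_rot: [2.436, 1.983, 0.002]
force: [-0.2, 0.1, 0.2]
width: 0.005
gripper_force: 0.0
```

```bash
python3 go.py 0.6405 0.128 0.008 1.37
```

```text
t 7.0 pos [0.6424 0.141  0.0093] yaw 1.3667 F [-0.21  0.08  0.16] w 0.005
units [-0.524  0.032  0.053] turn units [ 0.009 -0.004 -0.022]
```

Call:
arm_command(dp=[[-0.2,0,0],[-0.2,0,0],[-0.2,0,0],[-0.2,0,0],[-0.2,0,0],[-0.2,0,0],[0,0,0],[0,0,0]], angular=[[0,0,0],[0,0,0],[0,0,0],[0,0,0],[0,0,0],[0,0,0],[0,0,0],[0,0,0]], claw=[0,0,0,0,0,0,0,0])

```text
clock: 7.8
position: [0.6349, 0.1108, 0.0093]
ee_rot: [2.435, 1.984, 0.0]
force: [0.2, 0.5, 0.2]
width: 0.006
gripper_force: 0.0
```

```bash
python3 go.py 0.61 0.09 0.008 1.37
python3 - <<'E'
from h import *
d=snap('top','t2'); c=d['frame'][180:240,240:320,::-1]; cv2.imwrite('pics/c3.png',cv2.resize(c,None,fx=8,fy=8,interpolation=cv2.INTER_CUBIC))
E
```

```text
t 7.8 pos [0.6349 0.1108 0.0093] yaw 1.3675 F [0.21 0.52 0.17] w 0.006
units [-1.016 -0.808  0.051] turn units [ 0.    -0.    -0.017]
```

View pics/c3.png

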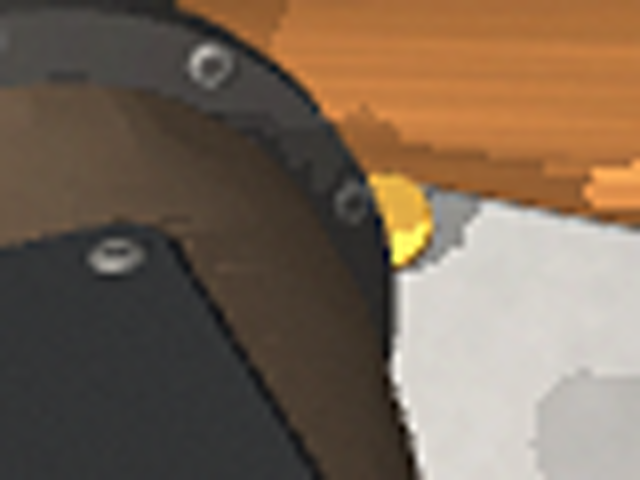

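The wrist hides the wedge in this view, so I'll back straight off along the push line to see it.

Call:
arm_command(dp=[[0.5,0,0],[1,0,-1],[1,0,-1],[1,0,-1],[1,0,-1],[1,0,0],[1,0,0],[0.5,0,0],[0,0,0]], angular=[[0,0,0],[0,0,0],[0,0,0],[0,0,0],[0,0,0],[0,0,0],[0,0,0],[0,0,0],[0,0,0]], claw=[0,0,0,0,0,0,0,0,0])

```text
clock: 8.75
position: [0.6692, 0.2857, 0.1089]
ee_rot: [-2.43, -1.988, -0.001]
force: [-0.5, 0.7, -0.1]
width: 0.003
gripper_force: 0.0
```

```bash
python3 go.py 0.61 0.09 0.008 1.37
python3 - <<'E'
from h import *
d=snap('top','t3'); c=d['frame'][180:240,240:320,::-1]; cv2.imwrite('pics/c4.png',cv2.resize(c,None,fx=8,fy=8,interpolation=cv2.INTER_CUBIC))
E
```

```text
t 8.75 pos [0.6692 0.2857 0.1089] yaw 1.3713 F [-0.47  0.67 -0.11] w 0.003
units [-8.149 -0.765  4.024] turn units [-0.007 -0.009  0.009]
```

View pics/c4.png

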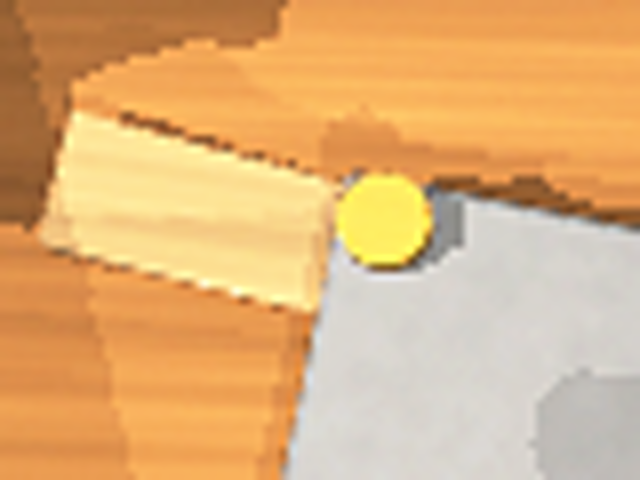

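The wedge is now clear: thick corners at (75,108) and (43,243), thin edge at about x=330 touching the plate edge, and the cap at (384,221).

Run:
```python
from h import *
d=load('t3'); f=lambda x,y:(240+(x+.5)/8-.5,180+(y+.5)/8-.5)
F=w(d,*f(384,221),.05)[:2]; 
k=[w(d,*f(*p),z)[:2] for p,z in [((75,108),.018),((43,243),.018),((337,184),.0025),((318,310),.0025)]]
bk=(k[0]+k[1])/2; e1=(k[2]-k[0]);e2=k[3]-k[1]
print(F,k,bk); print([ (np.linalg.norm(e),np.arctan2(e[1],e[0])) for e in (e1,e2,(k[2]+k[3])/2-bk)])
n=k[1]-k[0]; print(np.linalg.norm(n), 'heading from back',np.arctan2(n[1],n[0])+np.pi/2-2*np.pi)
v=F-bk; print(v,np.linalg.norm(v),np.arctan2(v[1],v[0]))
```

```text
[ 6.07027111e-01 -5.22109546e-04] [array([0.64470112, 0.09465713]), array([0.60370252, 0.10230824]), array([0.62713461, 0.01721284]), array([0.58853386, 0.02151611])] [0.62420182 0.09848268]
[(np.float64(0.07941158151198936), np.float64(-1.793849719556758)), (np.float64(0.08220374758892447), np.float64(-1.7563849879425055)), (np.float64(0.08079349143057155), np.float64(-1.7747936839993217))]
0.041706414822692724 heading from back -1.7552928176650386
[-0.01717471 -0.09900479] 0.10048342857414583 -1.7425604698858719
```

```bash
python3 go.py 0.6297 0.128 0.009 1.387
```

```text
t 8.8 pos [0.6696 0.2833 0.1087] yaw 1.3694 F [ 0.66  0.02 -0.56] w 0.004
units [-6.405 -0.319  3.99 ] turn units [-0.005  0.002 -0.117]
```

Call:
arm_command(dp=[[-0.9,0,1],[-1,0,1],[-1,0,1],[-1,0,1],[-1,-0.2,0],[-0.9,-0.1,0],[-0.6,0,0],[0,0,0],[0,0,0]], angular=[[0,0,-0.1],[0,0,0],[0,0,0],[0,0,0],[0,0,0],[0,0,0],[0,0,0],[0,0,0],[0,0,0]], claw=[0,0,0,0,0,0,0,0,0])

```text
clock: 9.7
position: [0.6331, 0.1268, 0.0097]
ee_rot: [2.421, 2.002, 0.002]
force: [-0.7, 1.2, 0.3]
width: 0.003
gripper_force: 0.0
```

```bash
python3 go.py 0.621 0.072 0.009 1.387
```

```text
t 9.7 pos [0.6331 0.1268 0.0097] yaw 1.3819 F [-0.69  1.18  0.34] w 0.003
units [-2.243 -0.064  0.025] turn units [ 0.005 -0.005 -0.034]
```

Call:
arm_command(dp=[[-0.2,-0.1,0],[-0.2,0,0],[-0.2,0,0],[-0.2,0,0],[-0.2,0,0],[-0.2,0,0],[-0.2,0,0],[-0.2,0,0],[0,0,0],[0,0,0]], angular=[[0,0,0],[0,0,0],[0,0,0],[0,0,0],[0,0,0],[0,0,0],[0,0,0],[0,0,0],[0,0,0],[0,0,0]], claw=[0,0,0,0,0,0,0,0,0,0])

```text
clock: 10.7
position: [0.6227, 0.0877, 0.0092]
ee_rot: [2.42, 2.003, 0.0]
force: [0.6, -0.1, -0.6]
width: 0.003
gripper_force: 0.0
```

```bash
python3 go.py 0.621 0.072 0.009 1.387
```

```text
t 10.7 pos [0.6227 0.0877 0.0092] yaw 1.3825 F [ 0.64 -0.07 -0.6 ] w 0.003
units [-0.629  0.052  0.01 ] turn units [ 0.   -0.   -0.03]
```

Call:
arm_command(dp=[[-0.1,0,0],[-0.1,0,0],[0,0,0]], angular=[[0,0,0],[0,0,0],[0,0,0]], claw=[0,0,0])

```text
clock: 11.0
position: [0.6217, 0.0825, 0.0092]
ee_rot: [2.42, 2.003, -0.0]
force: [-0.3, 0.1, -0.1]
width: 0.004
gripper_force: 0.0
```

Call:
arm_command(dp=[[-0.1,0,0],[0,0,0],[0,0,0]], angular=[[0,0,0],[0,0,0],[0,0,0]], claw=[0,0,0])

```text
clock: 11.3
position: [0.6212, 0.0803, 0.0092]
ee_rot: [2.42, 2.003, -0.0]
force: [0.1, 0.4, 0.7]
width: 0.0
gripper_force: 0.0
```

Call:
arm_command(dp=[[-0.1,0,0],[0,0,0],[0,0,0]], angular=[[0,0,0],[0,0,0],[0,0,0]], claw=[0,0,0])

```text
clock: 11.6
position: [0.6208, 0.0778, 0.0092]
ee_rot: [2.42, 2.003, -0.0]
force: [0.1, 0.5, -0.6]
width: 0.007
gripper_force: 0.0
```

Call:
arm_command(dp=[[-0.1,0,0],[0,0,0],[0,0,0]], angular=[[0,0,0],[0,0,0],[0,0,0]], claw=[0,0,0])

```text
clock: 11.9
position: [0.6203, 0.0754, 0.0092]
ee_rot: [2.42, 2.003, -0.0]
force: [1.4, 0.1, 0.2]
width: 0.005
gripper_force: 0.0
```

Call:
arm_command(dp=[[-0.06,0,0],[0,0,0],[0,0,0]], angular=[[0,0,0],[0,0,0],[0,0,0]], claw=[0,0,0])

```text
clock: 12.2
position: [0.62, 0.074, 0.0092]
ee_rot: [2.42, 2.003, -0.0]
force: [-0.8, -0.5, -0.3]
width: 0.003
gripper_force: 0.0
```

Run:
```python
from h import *
for i in range(4):
    d=arm.get_image('side'); s=arm.observe(); print(s['clock'],s['position'].round(4),s['force'].round(2))
```

```text
12.25 [0.62   0.074  0.0092] [ 0.56 -0.43  0.43]
12.3 [0.62   0.074  0.0092] [-0.1   0.1   0.88]
12.35 [0.62   0.074  0.0092] [-0.46 -0.4   0.53]
12.4 [0.62   0.0741 0.0092] [-0.68  0.06  0.85]
```

Nothing yet; I'll keep going in steps of 1 to 1.5 mm.

Call:
arm_command(dp=[[-0.06,0,0],[0,0,0],[0,0,0]], angular=[[0,0,0],[0,0,0],[0,0,0]], claw=[0,0,0])

```text
clock: 12.7
position: [0.6197, 0.0724, 0.0092]
ee_rot: [2.42, 2.003, -0.0]
force: [-0.6, -0.4, 0.2]
width: 0.003
gripper_force: 0.0
```

Call:
arm_command(dp=[[-0.04,0,0],[0,0,0],[0,0,0]], angular=[[0,0,0],[0,0,0],[0,0,0]], claw=[0,0,0])

```text
clock: 13.0
position: [0.6196, 0.0715, 0.0092]
ee_rot: [2.42, 2.003, -0.0]
force: [-0.1, 0.1, -0.4]
width: 0.004
gripper_force: 0.0
```

Call:
arm_command(dp=[[-0.04,0,0],[0,0,0],[0,0,0]], angular=[[0,0,0],[0,0,0],[0,0,0]], claw=[0,0,0])

```text
clock: 13.3
position: [0.6194, 0.0705, 0.0092]
ee_rot: [2.42, 2.003, -0.0]
force: [-0.5, -0.7, 0.1]
width: 0.006
gripper_force: 0.0
```

```bash
cat > fm.py <<'E'
from h import *
F=[]
for i in range(6):
    arm.get_image('side'); s=arm.observe(); F.append(s['force'])
print(s['clock'],s['position'].round(4),np.mean(F,0).round(2))
E
python3 fm.py
```

```text
13.6 [0.6194 0.0706 0.0092] [ 0.01  0.35 -0.14]
```

Call:
arm_command(dp=[[-0.04,0,0],[0,0,0],[0,0,0]], angular=[[0,0,0],[0,0,0],[0,0,0]], claw=[0,0,0])

```text
clock: 13.9
position: [0.6192, 0.0696, 0.0093]
ee_rot: [2.42, 2.003, 0.0]
force: [-0.5, 0.2, -0.3]
width: 0.005
gripper_force: 0.0
```

Call:
arm_command(dp=[[-0.04,0,0],[0,0,0],[0,0,0]], angular=[[0,0,0],[0,0,0],[0,0,0]], claw=[0,0,0])

```text
clock: 14.2
position: [0.619, 0.0689, 0.0092]
ee_rot: [-2.42, -2.003, -0.0]
force: [0.8, 1.3, -0.1]
width: 0.006
gripper_force: 0.7
```

Call:
arm_command(dp=[[-0.04,0,0],[0,0,0],[0,0,0]], angular=[[0,0,0],[0,0,0],[0,0,0]], claw=[0,0,0])

```text
clock: 14.5
position: [0.6189, 0.0683, 0.0093]
ee_rot: [-2.42, -2.003, -0.001]
force: [1.3, 4.7, -0.8]
width: 0.002
gripper_force: 1.9
```

```bash
python3 fm.py
```

```text
14.8 [0.6189 0.0681 0.0093] [ 0.82  4.78 -0.79]
```

There's 4.8 N of resistance at the expected spot, so the wedge is snug. I'll back off, rise and check.

Call:
arm_command(dp=[[0.1,0,0],[0.3,0,0],[0.6,0,0],[1,0,-0.5],[1,0,-1],[1,0,-1],[1,0,-1],[1,0,-1],[1,0,0],[0,0,0]], angular=[[0,0,0],[0,0,0],[0,0,0],[0,0,0],[0,0,0],[0,0,0],[0,0,0],[0,0,0],[0,0,0],[0,0,0]], claw=[0,0,0,0,0,0,0,0,0,0])

```text
clock: 15.8
position: [0.651, 0.2462, 0.123]
ee_rot: [-2.413, -2.008, -0.006]
force: [-0.2, 0.3, 0.5]
width: 0.009
gripper_force: 0.0
```

```bash
python3 go.py 0.607 -0.0005 0.075 1.387
python3 - <<'E'
from h import *
d=snap('top','t4'); c=d['frame'][180:240,240:320,::-1]; cv2.imwrite('pics/c5.png',cv2.resize(c,None,fx=8,fy=8,interpolation=cv2.INTER_CUBIC))
E
```

```text
t 15.8 pos [0.651  0.2462 0.123 ] yaw 1.3881 F [-0.15  0.28  0.45] w 0.009
units [-10.031   0.063   1.878] turn units [ 0.005 -0.028  0.007]
```

View pics/c5.png

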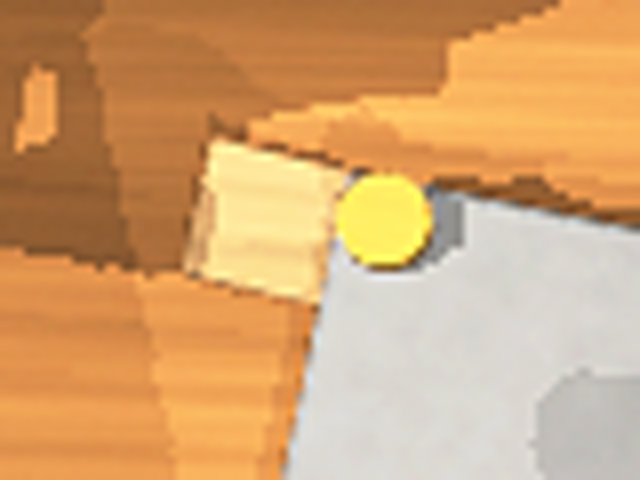

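The wedge sits under the foot and the stand hasn't moved (cap still at (384,221)). Now I'll go over the cap.

Call:
arm_command(dp=[[-1,0,0],[-1,0,0],[-1,0,0],[-1,0,0],[-1,0,0],[-1,0,0],[-1,0,0],[-1,0,0],[-1,0,0],[-1,0.1,0]], angular=[[0,0,0],[0,0,0],[0,0,0],[0,0,0],[0,0,0],[0,0,0],[0,0,0],[0,0,0],[0,0,0],[0,0,0]], claw=[0,0,0,0,0,0,0,0,0,0])

```text
clock: 16.85
position: [0.6061, -0.0084, 0.1212]
ee_rot: [-2.421, -2.002, 0.003]
force: [0.5, 0.3, -1.1]
width: 0.004
gripper_force: 0.0
```

Call:
arm_command(dp=[[0,0,0.8],[0,0,0.8],[0,0,0.4],[0,0,0.3],[0,0,0.2],[0,0,0],[0,0,0]], angular=[[0,0,0],[0,0,0],[0,0,0],[0,0,0],[0,0,0],[0,0,0],[0,0,0]], claw=[0,0,0,0,0,0,0])

```text
clock: 17.55
position: [0.6076, -0.0063, 0.0597]
ee_rot: [2.42, 2.003, 0.001]
force: [-0.2, -1.0, -1.1]
width: 0.004
gripper_force: 0.0
```

```bash
python3 go.py 0.607 -0.0005 0.051 1.387
```

```text
t 17.55 pos [ 0.6076 -0.0063  0.0597] yaw 1.3829 F [-0.21 -1.   -1.13] w 0.004
units [ 0.223 -0.066  0.348] turn units [ 0.004 -0.001 -0.027]
```

Call:
arm_command(dp=[[0.2,0,0.1],[0,0,0.1],[0,0,0.04],[0,0,0.04],[0,0,0],[0,0,0]], angular=[[0,0,0],[0,0,0],[0,0,0],[0,0,0],[0,0,0],[0,0,0]], claw=[0,0,0,0,0,0])

```text
clock: 18.15
position: [0.6082, -0.0017, 0.0522]
ee_rot: [2.42, 2.003, -0.0]
force: [-0.4, 0.2, -0.8]
width: 0.006
gripper_force: 0.0
```

Call:
arm_command(dp=[[0,0,0.04],[0,0,0],[0,0,0]], angular=[[0,0,0],[0,0,0],[0,0,0]], claw=[0,0,0])

```text
clock: 18.45
position: [0.6082, -0.0016, 0.0512]
ee_rot: [2.42, 2.003, -0.0]
force: [0.4, -0.0, 0.5]
width: 0.006
gripper_force: 0.0
```

Call:
arm_command(dp=[[0,0,0.04],[0,0,0],[0,0,0]], angular=[[0,0,0],[0,0,0],[0,0,0]], claw=[0,0,0])

```text
clock: 18.75
position: [0.6083, -0.0016, 0.0504]
ee_rot: [2.42, 2.003, 0.0]
force: [-0.5, 0.6, 2.6]
width: 0.004
gripper_force: 1.5
```

```bash
python3 fm.py
```

```text
19.05 [ 0.6083 -0.0016  0.0504] [-0.74  0.01  4.  ]
```

Call:
arm_command(dp=[[0,0,0.04],[0,0,0],[0,0,0],[0,0,0]], angular=[[0,0,0],[0,0,0],[0,0,0],[0,0,0]], claw=[0,0,0,0])

```text
clock: 19.45
position: [0.6084, -0.0015, 0.0501]
ee_rot: [2.42, 2.003, 0.001]
force: [-3.9, -0.8, 11.9]
width: 0.006
gripper_force: 6.1
```

```bash
python3 fm.py
```

```text
19.75 [ 0.6084 -0.0015  0.0501] [-3.49 -0.71 12.17]
```

Call:
arm_command(dp=[[0,0,-0.02],[0,0,0],[0,0,0],[0,0,0]], angular=[[0,0,0],[0,0,0],[0,0,0],[0,0,0]], claw=[0,0,0,0])

```text
clock: 20.15
position: [0.6083, -0.0015, 0.0502]
ee_rot: [2.42, 2.003, 0.0]
force: [-2.6, -0.2, 7.4]
width: 0.007
gripper_force: 4.2
```

```bash
python3 fm.py; python3 fm.py
python3 - <<'E'
from h import *
d=snap('side','s5'); a,b=load('s0'),d
# plate-plane tilt from depth, before and now (grey pixels above the bench)
for q in (a,b):
    v,u=np.mgrid[0:480,0:640]; P=np.stack([u,v,np.ones_like(u)],-1)@np.linalg.inv(q['K']).T*q['z_map'][...,None]
    P=(P-q['t'])@q['R']; f=q['frame'].astype(int); m=(np.ptp(f,axis=-1)<15)&(abs(P[...,2]-.038)<.006)&(P[...,0]>.44)&(P[...,0]<.6)&(P[...,1]>-.13)&(P[...,1]<.02)
    X=P[m]; n=np.linalg.lstsq(np.c_[X[:,:2],np.ones(len(X))],X[:,2],rcond=None)[0]; print(m.sum(),n)
E
```

```text
20.45 [ 0.6084 -0.0015  0.0503] [-2.38 -0.49  8.51]
20.75 [ 0.6083 -0.0015  0.0502] [-2.48 -0.63  8.59]
1728 [-0.00461576 -0.00328248  0.0403554 ]
1606 [-0.00377331 -0.00351228  0.03983142]
```

The press holds steady at 8.5 N, and the plate's tilt is within 0.001 rad of where it started. Handing in.

```bash
python3 -c "
from cell import arm
print(arm.sign_off())"
```

```text
the job is handed in; nothing more can be done
None
```

I pushed the wedge snug under the short foot and handed the job in with the fingertips pressing that corner's cap at about 8.5 N; just before, the stand measured level and had not shifted, but the sign-off gave no verdict.

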